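# Turn the stacked tote half round and nest it down onto the templates

### The arm

A 6-joint arm with a two-finger parallel gripper is mounted at the origin on the work surface. World frame = base frame: x ahead of the robot, y to its left, z up, the work surface at z = 0. Lengths are in m, angles in rad, forces in N, time in s.
With the tool pointing down it reaches from about 0.275 to 0.975 m from the base axis. Payload 8.4 kg.
Tool frame: the origin (TCP) lies on the centre line of the jaws, within the pads' length; the fingertips stand 8 mm ahead of it and the grasp point (between the pads) lies 11 mm behind it; z points along the fingers, y is the line along which they close (so a half turn about z gives the same grasp; the last joint's range is limited). The gripper opens to 92 mm and grips with 3 to 60 N. Pads are 20 mm wide; open, the fingers measure 128 mm over their backs; the gripper's body (75 mm by 189 mm) begins 69 mm behind the grasp point.
Start: joints at [-0.002, 0.353, 1.633, -0, 1.155, -0.002], TCP at [0.625, -0, 0.223] pointing down, gripper open.
Joint ranges: [-2.63, 2.63], [-0.92, 2.1], [0.06, 2.66], [-1.3, 4.44], [0, 2.69], [-3.02, 3.02]. Speed limits (rad/s): [2.22, 2.22, 2.79, 3.14, 3.14, 3.14].

### API

Orientations are given as a rotation vector (axis times angle).
In Python, from station import env gives the robot as it stands.
- The arm moves only by the tool play_rows, never from a script. Its argument "steps" is a list of rows, each a list of 6 numbers: the shift along the world's x, y, z in cm, then the turn, a rotation vector about the world's x, y, z in degrees. In form: [[x, y, z, wx, wy, wz], ...]. A call has 1 to 20 rows; each row is the pose to reach, as a shift and turn from the pose commanded when the call began; what a row does not reach only later rows make up. A row lasts 1/12 s, in which the tool goes at most 41.7 mm and 7.16 degrees, less where a joint would pass 70% of its speed; a pose out of reach is approached as far as the arm can. A call with a gripper value outside its range is refused whole. "fingers" is the closure, from 0 (fully open) to 1 (shut), set as the call begins (left out, the last holds). The fingers move at their own pace and stop on an object; "squeeze" is the grip in N (left out, the last holds). Time passes only in rows, so rows that repeat a pose let the fingers close. It gives the time, the measured TCP pose, the force, the opening and the grip force at its end, in the units of the state.
- env.sense(): the state, without advancing time (a new reading comes with each control period).
- env.grab_frame(name): name is "scene" or "side" or "wrist"; returns a dict with "pixels" (400x640x3 uint8, red, green, blue), "fov_y" (degrees; the focal length in pixels is half the picture's height over the tangent of half this angle, whatever the lens; pixels are square), "cx", "cy" (the principal point, pixels), "camera_from_world" (4x4, takes a point from world to camera coordinates); the wrist camera has in their place "T_tool_cam" (4x4, takes a point from camera to tool coordinates, whose origin is the TCP and whose axes are the flange's). Camera axes: x right, y down, z forward; pixel columns grow to the right and rows downward; lengths in m; the calibration is good to about 2 mm. A picture is of the moment at which its call begins: read the wrist's pose just before it. There is no depth.
- env.close_job(): hands the job in; it is judged then, once.
The state is a dict: "time": time; "joints": joint angles; "qd": joint speeds; "effort": joint torques, N m; "ee_pos": TCP position; "tcp_rot": TCP orientation; "wrist_force": force on the tool from outside, world axes, zero at the start; "wrist_torque": the same for the moment, N m; "grip_width": finger opening in m; "gripper_force": force on a finger pad.
Only numpy, scipy, OpenCV 4.12 (cv2) and the standard library are available. Lean on these libraries where they do the work, as an engineer would, in place of code of your own. Each camera call takes 0.05 s, during which the arm holds its last target. There are 200 camera calls.

### The job

The blue tote stands stacked over the grey one, which holds a pile of cutting templates. Lift it off, turn it half round so that the orange ends are on the same side and it nests, and press it down level until it sits on the pile and holds it, then let go. It binds on the way and the pile's height is not known, so feel for it: push no harder than about 15 N, leave the grey tote standing where it is and do not disturb the things around.

Things in the scene. Friction and masses are not known exactly. Their poses are not given: they have to be found in the camera images.
- top_center (a point): Blue stack-nest tote, empty, 0.22 to 0.39 kg, loose, open on top; starts stacked on the grey one, half a turn round from it. Point: its middle, 50 mm above its underside, 50 mm below its rim's top. x runs along its length to its orange end, y across, z up. 234 x 158 mm over the rim, 100 mm tall; 3 mm walls slope in to a 190 x 114 mm foot.
- top_mark (a point): Middle of the blue tote's orange end rim, on top (x +112, z +50 mm from top_center). A rim 10 mm thick and 18 mm tall runs all round.
- top_grip (a point): Middle of the grip bead along the top edge of the blue tote's cross divider (22 mm above top_center, x and y 0; axes as top_center). The bead is a straight blue bar 10 mm thick along x and 16 mm tall with upright flat sides, running 126 mm along y from wall to wall; its top is 20 mm below the rim. Its middle is clear for 80 mm to both sides.
- base_center (a point): Grey tote, the same moulding without a divider, also with one orange end, 0.65 kg with the pile in it, standing loose on the bench. Point and axes as for top_center. Orange ends on opposite sides, the blue tote stacks on it, centres 86.5 mm apart in height. Orange ends on the same side, it nests, centre above centre, axes parallel.
- base_mark (a point): Middle of the grey tote's orange end rim, on top (x +112, z +50 mm from base_center). Nesting: the blue tote goes in freely (side play 4 mm or more) until the centres are about 50 mm apart in height; from there lugs on its long walls must bow the grey walls out and it binds. Its own weight does not take it down to the pile.
- stock_foot (a point): Middle of the underside of the pile of flat cutting templates (160 x 54 mm, rigid, held in place) on the grey tote's floor, hidden under the blue tote at first. The pile's height varies and is not measured: the blue tote's floor meets it when the centres are 31 to 42 mm apart in height. Binding takes up to about 10 N of push; on the pile it rises steeply.
- paint_center (a point): Bystander: jar of edge paint, 48 mm across, 85 mm tall, loose; its centre.
- dye_cup_center (a point): Bystander: small open white dye cup, 58 mm across, 30 mm tall, loose; its centre.
- burnisher_center (a point): Bystander: upright turned wooden burnisher, 40 mm across, 117 mm tall, loose; its centre.

How it is judged:
On the way, in this order (a step that is already met when the one before it is completed fails the run):
1. the blue tote is lifted clear of the grey one (z of top_center in the frame of base_center above 0.1 m and contact force between top and base below 0.1 N), for 0.1 s.
2. the blue tote is let into the grey one with the orange ends on the same side (z of top_center in the frame of base_center below 0.06 m and x of top_mark in the frame of base_center above 0.09 m and horizontal distance between top_center and base_center below 0.015 m), for 0.1 s.
At the end, for the whole second after the job is handed in: The blue tote is nested in the grey one, orange ends on the same side, its floor resting on the pile, centres within 6 mm sideways, level within 0.035 rad, at rest; the grey tote stands flat within 40 mm of where it stood and each bystander within 20 mm (contact force between top and stock above 0.05 N and z of top_center in the frame of base_center below 0.045 m and x of top_mark in the frame of base_center above 0.1 m and horizontal distance between top_center and base_center below 0.006 m and angle between the z axis of top_center and the z axis of base_center, either way round below 0.035 rad and angle between base_center's own z axis and vertical below 0.03 rad and distance of base_center from where it was at the start of the episode below 0.04 m and linear speed of top below 0.02 m/s and angular speed of top below 0.1 rad/s and distance of each of paint_center, dye_cup_center, burnisher_center from where it was at the start of the episode below 0.02 m); the robot touches nothing.
It fails at once if the pile of templates is squeezed with more than 25 N (contact force between top and stock above 25 N).
It fails at once if the totes are rammed together: all contact forces between them add up to more than 60 N (contact force between top and base above 60 N).
It fails at once if the grey tote is tipped by more than 0.15 rad (angle between base_center's own z axis and vertical above 0.15 rad).
It fails at once if the paint jar, the dye cup or the burnisher is knocked or moved by more than 20 mm (distance of any of paint_center, dye_cup_center, burnisher_center from where it was at the start of the episode above 0.02 m).
It also fails if it takes over 48 s, if anything falls off the work surface, if the arm or the gripper's body presses on something with over 40 N, if the wrist force passes 120 N, or if a joint passes its speed limit or range.

## Working session

There is one attempt and no reset: what is moved stays moved. The work goes in short steps, Python scripts to look and compute and a tool call to move; the robot and the scene stay as the last step left them, time stands still between calls to the robot, and variables do not carry over. Pictures are saved under pics/ and viewed, at most 12 in all, crops included, and the job is handed in when it is done.

Besides the shell and the picture viewer there is one more tool, called as a command line: name --pt "numbers of a row" for each row, then --argument value for the rest. play_rows: Moves the arm, as the interface text tells. Its arguments: {"type":"object","properties":{"steps":{"type":"array","items":{"type":"array","items":{"type":"number"}}},"fingers":{"type":"number"},"squeeze":{"type":"number"}},"required":["steps"]}

```bash
mkdir -p pics; cat > h.py <<'E'
import numpy as np, cv2
from station import env
def grab(n,fn=None):
    s=env.sense(); f=env.grab_frame(n); f['s']=s
    if fn: cv2.imwrite('pics/'+fn,f['pixels'][:,:,::-1])
    return f
def ray(f,u,v):
    F=200/np.tan(np.radians(f['fov_y'])/2)
    d=np.array([(u-f['cx'])/F,(v-f['cy'])/F,1.])
    if 'camera_from_world' in f: M=np.linalg.inv(f['camera_from_world'])
    else:
        T=np.eye(4);T[:3,:3]=cv2.Rodrigues(np.array(f['s']['tcp_rot'],float))[0];T[:3,3]=f['s']['ee_pos'];M=T@f['T_tool_cam']
    return M[:3,3],M[:3,:3]@d
def onz(f,u,v,z):
    o,d=ray(f,u,v); return o+d*(z-o[2])/d[2]
E
python3 - <<'E'
from h import *
s=env.sense();print({k:np.round(v,3) for k,v in s.items()})
fs=[grab(n) for n in('scene','side','wrist')]
for f in fs[:2]:print(np.round(np.linalg.inv(f['camera_from_world']),2).tolist(),f['fov_y'])
import pickle;pickle.dump(fs,open('f0.pkl','wb'))
im=np.vstack([np.hstack([fs[0]['pixels'],fs[1]['pixels']]),np.hstack([fs[2]['pixels'],fs[2]['pixels']*0])])
for n,f in zip('abc',fs):cv2.imwrite(f'pics/{n}0.png',f['pixels'][:,:,::-1])
E
```

```text
{'time': np.float64(0.0), 'joints': array([-0.002,  0.354,  1.634, -0.   ,  1.155, -0.002]), 'qd': array([-0.001, -0.001, -0.   ,  0.   , -0.   , -0.   ]), 'effort': array([-2.0000e-03, -5.9385e+01, -3.3422e+01,  6.9000e-02,  2.3000e-02,
       -0.0000e+00]), 'ee_pos': array([ 0.625, -0.   ,  0.222]), 'tcp_rot': array([-2.221e+00, -2.221e+00,  1.000e-03]), 'wrist_force': array([0.427, 0.872, 0.911]), 'wrist_torque': array([ 0.03 , -0.019, -0.065]), 'gripper_force': np.float64(0.0), 'grip_width': np.float64(0.092)}
[[0.43, 0.55, -0.72, 1.3], [0.9, -0.27, 0.33, -0.36], [-0.01, -0.79, -0.61, 0.79], [0.0, 0.0, 0.0, 1.0]] 50.02680845556843
[[-1.0, -0.07, 0.06, 0.45], [-0.09, 0.68, -0.73, 0.94], [0.01, -0.73, -0.68, 1.01], [0.0, 0.0, 0.0, 1.0]] 48.41847046252346
```

View pics/a0.png

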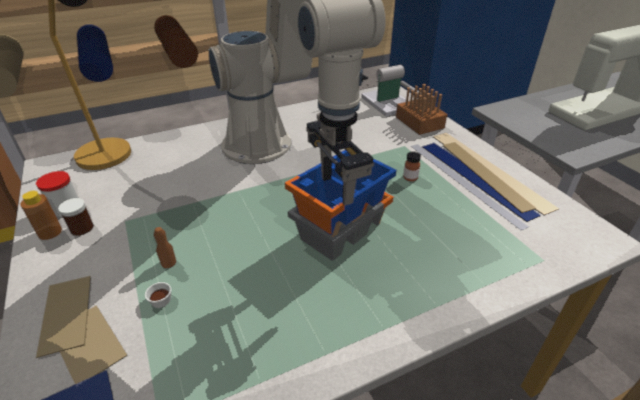

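View pics/c0.png

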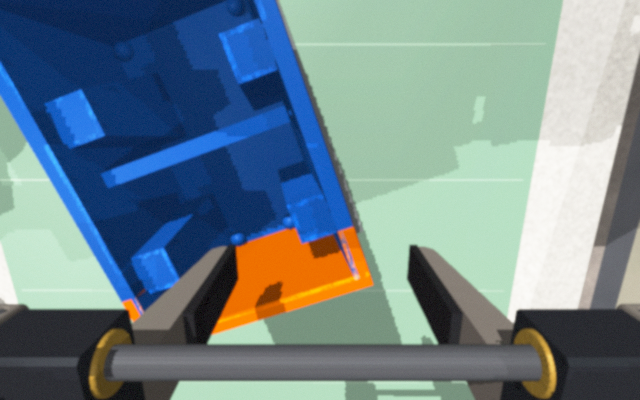

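View pics/b0.png

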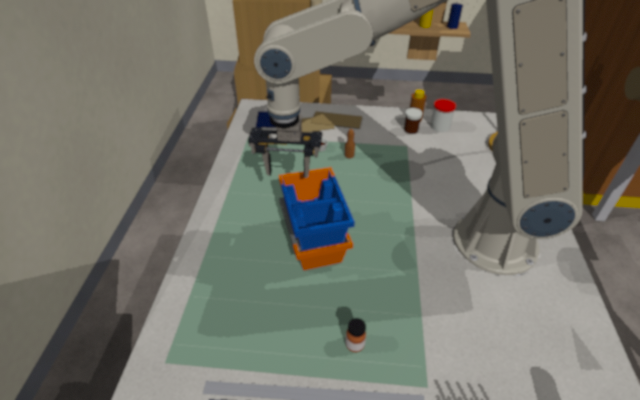

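Scene: the blue tote's orange end is at (310,210). Grey is under it. In the side view the blue orange end is far at (310,180) and the grey orange end near at (322,255). The wrist view shows the bead from (107,178) to (287,118). The jar is at (412,165), the burnisher at (164,248) and the cup at (158,295), all well clear.

```bash
python3 - <<'E'
from h import *
import pickle
a,b,c=pickle.load(open('f0.pkl','rb'))
p=onz(c,107,179,.1665);q=onz(c,287,118,.1665)
print('bead',p,q,(p+q)/2,np.linalg.norm(p-q),np.degrees(np.arctan2(*(q-p)[1::-1])))
print('rim corner c',onz(c,372,285,.1865), onz(c,262,0,.1865))
print('jar',onz(a,411,180,0),onz(b,356,348,0)); print('burn',onz(a,168,268,0),'cup',onz(a,158,305,0))
for n,f in(('a',a),('b',b)):
    x0,y0=(270,140) if n=='a' else (260,150)
    cv2.imwrite(f'pics/{n}1.png',cv2.resize(f['pixels'][y0:y0+140,x0:x0+150,::-1],None,fx=4,fy=4,interpolation=cv2.INTER_CUBIC))
E
```

```text
bead [0.48764579 0.0353012  0.1665    ] [0.60378488 0.0732191  0.1665    ] [0.54571534 0.05426015 0.1665    ] 0.12217224068126208 18.081183285420416
rim corner c [ 0.65703062 -0.02894857  0.1865    ] [0.59478626 0.13152755 0.1865    ]
jar [0.42241899 0.37383715 0.        ] [0.40683575 0.38800089 0.        ]
burn [ 0.47528178 -0.38800263  0.        ] cup [ 5.82046976e-01 -4.28302397e-01  1.11022302e-16]
```

View pics/b1.png

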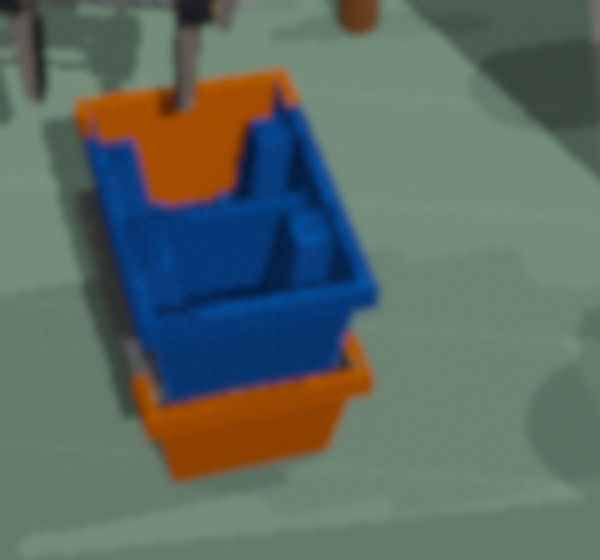

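The crop shows the blue tote aligned over the grey one, with grey's orange rim near (250,385) in the crop. I'll move over the tote for a better wrist view.

play_rows --pt "0 0 4 0 0 0" --pt "-2 0 8 0 0 -7" --pt "-5 1 10 0 0 -14" --pt "-8 2 12 0 0 -21" --pt "-11 3 12 0 0 -28" --pt "-13.5 3.4 12 0 0 -35" --pt "-13.5 3.4 12 0 0 -42" --pt "-13.5 3.4 12 0 0 -49" --pt "-13.5 3.4 12 0 0 -56" --pt "-13.5 3.4 12 0 0 -63" --pt "-13.5 3.4 12 0 0 -71" --pt "-13.5 3.4 12 0 0 -71" --pt "-13.5 3.4 12 0 0 -71" --pt "-13.5 3.4 12 0 0 -71"

```text
time: 1.32
ee_pos: [0.4899, 0.034, 0.3425]
tcp_rot: [-3.097, -0.524, 0.0]
wrist_force: [0.8, -1.0, 0.2]
grip_width: 0.0917
gripper_force: 0.0
```

```bash
python3 - <<'E'
from h import *
import pickle
f=grab('wrist','c1.png');pickle.dump(f,open('f1.pkl','wb'))
print(f['s']['time'],f['s']['ee_pos'],f['s']['tcp_rot'],f['s']['joints'],np.round(f['T_tool_cam'],3).tolist())
pickle.dump([grab('scene','a2.png'),grab('side','b2.png')],open('f2.pkl','wb'))
E
```

```text
1.3167 [0.48991899 0.03400738 0.34246474] [-3.09744678e+00 -5.24493554e-01  3.79509764e-04] [6.62284042e-02 3.97309413e-02 1.75709379e+00 2.91718719e-05
 1.34501368e+00 1.30153857e+00] [[0.001, -0.958, -0.286, 0.082], [1.0, 0.001, 0.001, 0.0], [-0.0, -0.286, 0.958, -0.162], [0.0, 0.0, 0.0, 1.0]]
```

View pics/c1.png

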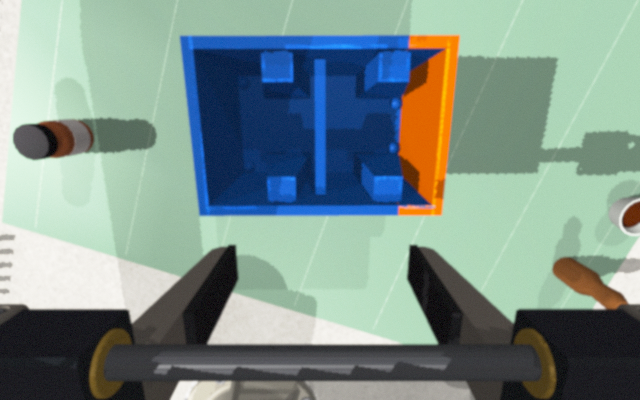

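The whole blue rim is visible, with corners near (182,37), (459,37), (441,215) and (200,215), and the bead is at x≈320. Next I fit the corners.

```bash
cat >> h.py <<'E'
def quad(m):
    cs,_=cv2.findContours(m.astype(np.uint8),0,1); c=max(cs,key=cv2.contourArea)
    h=cv2.convexHull(c)
    for e in np.arange(2,30,.5):
        p=cv2.approxPolyDP(h,e,True)
        if len(p)<=4: break
    p=p[:,0].astype(float); pts=h[:,0].astype(float); c=c[:,0].astype(float); L=[]
    for i in range(len(p)):
        A,B=p[i],p[(i+1)%len(p)];d=(B-A)/np.linalg.norm(B-A);n=np.array([-d[1],d[0]])
        t=(c-A)@d; k=(abs((c-A)@n)<3)&(t>.1*np.linalg.norm(B-A))&(t<.9*np.linalg.norm(B-A))
        vx,vy,x,y=cv2.fitLine(c[k].astype(np.float32),cv2.DIST_HUBER,0,.01,.01).ravel(); L.append(np.cross([x,y,1],[x+vx,y+vy,1]))
    q=[np.cross(L[i-1],L[i]) for i in range(len(L))]
    return np.array([x[:2]/x[2] for x in q])
def masks(px):
    h=cv2.cvtColor(cv2.GaussianBlur(px,(3,3),0),cv2.COLOR_RGB2HSV); H,S,V=cv2.split(h)
    return (H>100)&(H<125)&(S>150)&(V>30), (H>5)&(H<18)&(S>200)&(V>90)
E
python3 - <<'E'
from h import *
import pickle
f=pickle.load(open('f1.pkl','rb'))
bl,og=masks(f['pixels']); m=bl|og; m[240:]=0
q=quad(m);print(np.round(q,1).tolist())
w=np.array([onz(f,u,v,.1865) for u,v in q]);print(np.round(w,4).tolist())
print('ctr',w.mean(0))
for i in range(len(w)):
    d=w[(i+1)%len(w)]-w[i];print(np.linalg.norm(d),np.degrees(np.arctan2(d[1],d[0])))
a=onz(f,320.5,59,.1665);b=onz(f,320.5,193,.1665);print(a,b,(a+b)/2,np.degrees(np.arctan2(*(a-b)[1::-1])))
E
```

```text
Traceback (most recent call last):
  File "h.py", line 26, in quad
    vx,vy,x,y=cv2.fitLine(c[k].astype(np.float32),cv2.DIST_HUBER,0,.01,.01).ravel(); L.append(np.cross([x,y,1],[x+vx,y+vy,1]))
              ~~~~~~~~~~~^^^^^^^^^^^^^^^^^^^^^^^^^^^^^^^^^^^^^^^^^^^^^^^^^^
cv2.error: OpenCV(4.12.0) /io/opencv/modules/imgproc/src/linefit.cpp:50: error: (-215:Assertion failed) count > 0 in function 'fitLine2D_wods'
```

```bash
sed -i "s/    cs,_=cv2.findContours(m.astype(np.uint8),0,1)/    m=cv2.morphologyEx(m.astype(np.uint8),cv2.MORPH_CLOSE,np.ones((7,7)));m=cv2.morphologyEx(m,cv2.MORPH_OPEN,np.ones((3,3)));cs,_=cv2.findContours(m,0,1)/; s/np.arange(2,30,.5)/np.arange(1.5,30,.5)/" h.py
python3 - <<'E'
from h import *
import pickle
f=pickle.load(open('f1.pkl','rb'))
bl,og=masks(f['pixels']); m=bl|og; m[240:]=0
mm=m.astype(np.uint8);print(bl.sum(),og.sum(),cv2.connectedComponentsWithStats(mm)[2][:6].tolist(),cv2.cvtColor(f['pixels'][[50,42,100,180],[450,300,425,410]][None],cv2.COLOR_RGB2HSV).tolist())
q=quad(m);print(np.round(q,1).tolist())
w=np.array([onz(f,u,v,.1865) for u,v in q]);print(np.round(w,4).tolist())
print('ctr',w.mean(0))
for i in range(len(w)):
    d=w[(i+1)%len(w)]-w[i];print(np.linalg.norm(d),np.degrees(np.arctan2(d[1],d[0])))
a=onz(f,320.5,59,.1665);b=onz(f,320.5,193,.1665);print(a,b,(a+b)/2,np.degrees(np.arctan2(*(a-b)[1::-1])))
E
```

```text
38428 6509 [[0, 0, 640, 400, 211063], [181, 36, 256, 179, 38428], [399, 37, 59, 177, 6139], [624, 204, 16, 21, 229], [400, 209, 32, 5, 141]] [[[18, 255, 252], [108, 211, 193], [14, 255, 226], [13, 250, 98]]]
[[458.5, 35.3], [439.5, 214.0], [200.2, 214.0], [180.9, 37.1]]
[[0.6569, -0.0283, 0.1865], [0.5092, -0.0793, 0.1865], [0.433, 0.1382, 0.1865], [0.579, 0.1898, 0.1865]]
ctr [0.5445171  0.05511342 0.1865    ]
0.1562906197221304 -160.9424814873635
0.2304141980710384 109.28908055824347
0.15483288997077982 19.482211994504958
0.23157234026633813 -70.35034279153453
[0.60375917 0.07514168 0.1665    ] [0.48616467 0.03416342 0.1665    ] [0.54496192 0.05465255 0.1665    ] 19.211961512702374
```

play_rows --pt "2.5 1 -2 0 0 0.5" --pt "5.5 2.1 -5 0 0 0.5" --pt "5.5 2.1 -8 0 0 0.5" --pt "5.5 2.1 -11 0 0 0.5" --pt "5.5 2.1 -14 0 0 0.5" --pt "5.5 2.1 -16.5 0 0 0.5" --pt "5.5 2.1 -18.5 0 0 0.5" --pt "5.5 2.1 -19.5 0 0 0.5" --pt "5.5 2.1 -19.5 0 0 0.5" --pt "5.5 2.1 -19.5 0 0 0.5" --pt "5.5 2.1 -19.5 0 0 0.5"

```text
time: 2.38
ee_pos: [0.546, 0.0551, 0.149]
tcp_rot: [3.096, 0.533, 0.003]
wrist_force: [-0.0, -0.1, 0.2]
grip_width: 0.092
gripper_force: 0.0
```

play_rows --pt "0 0 0 0 0 0" --pt "0 0 0 0 0 0" --pt "0 0 0 0 0 0" --pt "0 0 0 0 0 0" --pt "0 0 0 0 0 0" --pt "0 0 0 0 0 0" --pt "0 0 0 0 0 0" --pt "0 0 0 0 0 0" --pt "0 0 0 0 0 0" --pt "0 0 0 0 0 0" --pt "0 0 0 0 0 0" --pt "0 0 0 0 0 0" --fingers 1 --squeeze 30

```text
time: 3.38
ee_pos: [0.545, 0.055, 0.1476]
tcp_rot: [-3.096, -0.532, 0.0]
wrist_force: [0.9, 0.0, -0.2]
grip_width: 0.0137
gripper_force: 0.0
```

play_rows --pt "0 0 0 0 0 0" --pt "0 0 0 0 0 0" --pt "0 0 0 0 0 0" --pt "0 0 0 0 0 0"

```text
time: 3.72
ee_pos: [0.545, 0.0551, 0.1475]
tcp_rot: [-3.096, -0.532, 0.0]
wrist_force: [-0.0, 1.4, -0.3]
grip_width: 0.0096
gripper_force: 30.0
```

play_rows --pt "0 0 0.5 0 0 0" --pt "0 0 1 0 0 0" --pt "0 0 1.5 0 0 0" --pt "0 0 2 0 0 0" --pt "0 0 3 0 0 0" --pt "0 0 4 0 0 0" --pt "0 0 5.5 0 0 0" --pt "0 0 7 0 0 0" --pt "0 0 8.5 0 0 0" --pt "0 0 10 0 0 0" --pt "0 0 11.5 0 0 0" --pt "0 0 13 0 0 0" --pt "0 0 14.5 0 0 0" --pt "0 0 16 0 0 0" --pt "0 0 16 0 0 0" --pt "0 0 16 0 0 0" --pt "0 0 16 0 0 0"

```text
time: 5.13
ee_pos: [0.5446, 0.0549, 0.3071]
tcp_rot: [-3.096, -0.532, 0.001]
wrist_force: [0.0, -0.7, -3.3]
grip_width: 0.0097
gripper_force: 30.0
```

```bash
python3 - <<'E'
from h import *
import pickle
F=[grab('scene','a3.png'),grab('side','b3.png')];pickle.dump(F,open('f3.pkl','wb'))
a,b=[f['pixels'][120:370,200:480,::-1] for f in F]
cv2.imwrite('pics/ab3.png',cv2.resize(np.hstack([a,b]),(800,358)))
E
```

```text
(no output)
```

View pics/ab3.png

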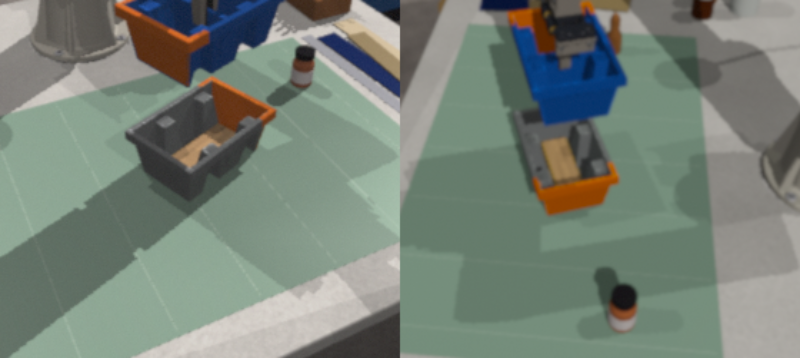

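Lifted cleanly; the grey tote stands with the pile visible. I'll zoom in on the grey rim in both views.

```bash
python3 - <<'E'
from h import *
import pickle
F=pickle.load(open('f3.pkl','rb'))
a=F[0]['pixels'][165:265,280:400,::-1];b=F[1]['pixels'][185:275,270:360,::-1]
a=cv2.resize(a,None,fx=400/120,fy=400/120,interpolation=cv2.INTER_CUBIC);b=cv2.resize(b,None,fx=400/90,fy=400/90,interpolation=cv2.INTER_CUBIC)
c=np.zeros((400,800,3),np.uint8);c[:a.shape[0],:400]=a;c[:b.shape[0],400:]=b
cv2.imwrite('pics/z3.png',c)
E
```

```text
(no output)
```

View pics/z3.png

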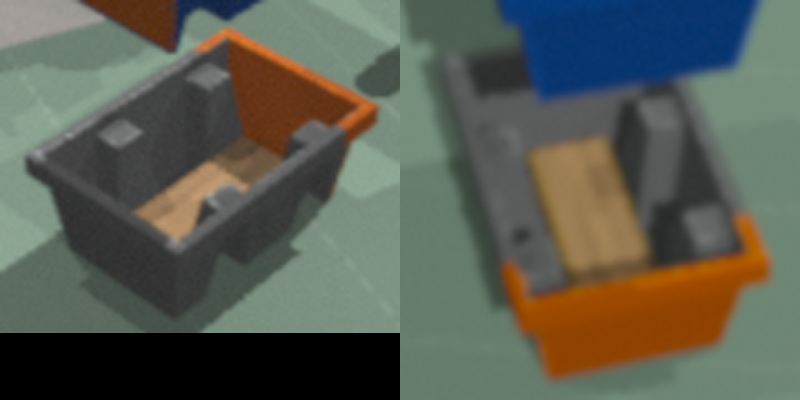

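Grey rim corners in the scene half of the zoom are (27,158), (228,29), (377,105) and (178,243).

```bash
python3 - <<'E'
from h import *
import pickle
F=pickle.load(open('f3.pkl','rb'))
P=np.array([(27,156),(228,29),(378,105),(177,243)])/(400/120)+[280,165]-.35
w=np.array([onz(F[0],u,v,.1) for u,v in P]);print(np.round(w,4).tolist(),'ctr',w.mean(0))
for i in range(4):
    d=w[(i+1)%4]-w[i];print(np.linalg.norm(d),np.degrees(np.arctan2(d[1],d[0])))
S=np.array([(447,58),(768,262),(514,297)])-[400,0];S=S/(400/90)+[270,185]-.4
v=np.array([onz(F[1],*s,.1) for s in S]);print(np.round(v,4).tolist(),'ctr side',(v[0]+v[1])/2)
for i in range(3):
    d=v[(i+1)%3]-v[i];print(np.linalg.norm(d),np.degrees(np.arctan2(d[1],d[0])))
E
```

```text
[[0.5136, -0.0773, 0.1], [0.4301, 0.1398, 0.1], [0.5748, 0.1965, 0.1], [0.6486, -0.0179, 0.1]] ctr [0.5417883  0.06029442 0.1       ]
0.2326179350015776 111.04850268565424
0.1554370604840209 21.377605745758906
0.22669191221813592 -71.02199132543122
0.1474090528476156 -156.24257854787086
[[0.6546, -0.0233, 0.1], [0.4311, 0.1382, 0.1], [0.5815, 0.1811, 0.1]] ctr side [0.54286428 0.05745603 0.1       ]
0.2757266779272367 144.13277774556903
0.1563421674279833 15.926654023179427
0.2171278379729251 -70.32550312953981
```

play_rows --pt "0 0 0 0 0 3" --pt "0 0 0 0 0 9" --pt "0 0 0 0 0 15" --pt "0 0 0 0 0 21" --pt "0 0 0 0 0 27" --pt "0 0 0 0 0 33" --pt "0 0 0 0 0 39" --pt "0 0 0 0 0 45" --pt "0 0 0 0 0 51" --pt "0 0 0 0 0 57" --pt "0 0 0 0 0 63" --pt "0 0 0 0 0 69" --pt "0 0 0 0 0 75" --pt "0 0 0 0 0 81" --pt "0 0 0 0 0 87" --pt "0 0 0 0 0 90"

```text
time: 6.57
ee_pos: [0.5446, 0.0549, 0.3066]
tcp_rot: [-1.805, -2.57, 0.002]
wrist_force: [0.3, 0.4, -3.9]
grip_width: 0.0101
gripper_force: 30.0
```

play_rows --pt "0 0 0 0 0 3" --pt "0 0 0 0 0 9" --pt "0 0 0 0 0 15" --pt "0 0 0 0 0 21" --pt "0 0 0 0 0 27" --pt "0 0 0 0 0 33" --pt "0 0 0 0 0 39" --pt "0 0 0 0 0 45" --pt "0 0 0 0 0 51" --pt "0 0 0 0 0 57" --pt "0 0 0 0 0 63" --pt "0 0 0 0 0 69" --pt "0 0 0 0 0 75" --pt "0 0 0 0 0 81" --pt "0 0 0 0 0 87" --pt "0 0 0 0 0 90" --pt "0 0 0 0 0 90" --pt "0 0 0 0 0 90" --pt "0 0 0 0 0 90"

```text
time: 8.15
ee_pos: [0.5448, 0.055, 0.3071]
tcp_rot: [0.529, -3.096, -0.0]
wrist_force: [0.5, 0.4, -4.6]
grip_width: 0.0094
gripper_force: 30.0
```

```bash
python3 - <<'E'
from h import *
import pickle
F=[grab('scene'),grab('side'),grab('wrist')];pickle.dump(F,open('f4.pkl','wb'))
s=F[2]['s'];print(s['joints'],s['ee_pos'],s['tcp_rot'],s['wrist_torque'])
c=F[2]['pixels'];a=F[0]['pixels'][60:260,240:440]
cv2.imwrite('pics/c4.png',np.hstack([cv2.resize(c,(480,300)),cv2.resize(a,(300,300))])[:,:,::-1])
E
```

```text
[ 9.78593019e-02  1.59714447e-01  1.69834952e+00 -8.61646506e-06
  1.28400218e+00 -1.81196497e+00] [0.54488509 0.05499723 0.30731747] [ 5.29921077e-01 -3.09609708e+00 -4.02944632e-05] [ 0.12629193 -0.08076471  0.01986089]
```

View pics/c4.png

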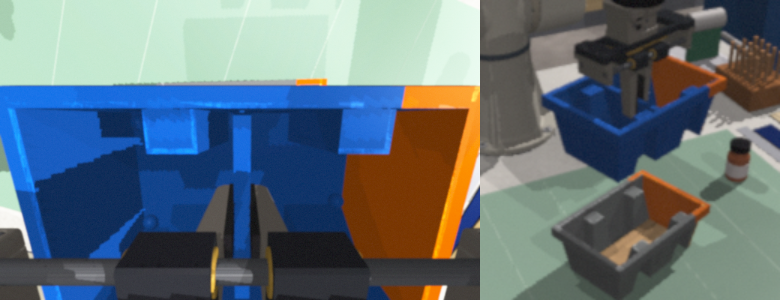

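The tote is turned and the orange ends match. The wrist view shows grey's far rim edge just above the blue rim edge, at a slight angle, so I'll measure both edges.

```bash
python3 - <<'E'
from h import *
import pickle
f=pickle.load(open('f4.pkl','rb'))[2]
px=f['pixels'];bl,og=masks(px)
g=cv2.cvtColor(px,cv2.COLOR_RGB2HSV)
# blue rim outer top edge and grey/orange rim edge per column
def fit(pts,z):
    pts=np.array(pts,np.float32);vx,vy,x,y=cv2.fitLine(pts,cv2.DIST_HUBER,0,.01,.01).ravel()
    a,b=pts[:,0].min(),pts[:,0].max();A=(a,y+(a-x)*vy/vx);B=(b,y+(b-x)*vy/vx)
    P,Q=onz(f,*A,z),onz(f,*B,z);print(A,B,P,Q,np.degrees(np.arctan2(*(Q-P)[1::-1])),np.abs((pts[:,1]-(y+(pts[:,0]-x)*vy/vx))).max())
    return P,Q
B=[];G=[]
for u in range(60,520,4):
    r=np.where(bl[:,u])[0]; r=r[r>100]; B.append((u,r[0]))
Bp=fit(B,.3463)
G=[]
for u in range(170,434,3):
    col=g[85:118,u].astype(int); ok=(col[:,1]<45) if u<394 else ((col[:,0]<20)&(col[:,1]>150))
    r=np.where(ok)[0]
    if len(r): G.append((u,85+r[0]))
print(len(G),G[::8]); print(g[90:118:2,250].tolist())
o=[p for p in G]
Gp=fit(o,.1)
E
```

```text
(np.float32(60.0), np.float32(115.0)) (np.float32(516.0), np.float32(115.0)) [ 0.50237877 -0.05545355  0.3463    ] [0.45024115 0.09179852 0.3463    ] 109.49755542056586 1.0
87 [(170, np.int64(85)), (194, np.int64(85)), (218, np.int64(85)), (242, np.int64(85)), (266, np.int64(85)), (290, np.int64(85)), (314, np.int64(85)), (338, np.int64(85)), (362, np.int64(85)), (386, np.int64(85)), (410, np.int64(106))]
[[68, 42, 224], [70, 42, 225], [71, 45, 225], [67, 43, 226], [70, 41, 225], [69, 43, 226], [71, 44, 224], [69, 43, 224], [70, 43, 226], [69, 41, 219], [73, 13, 174], [102, 15, 166], [111, 152, 180], [108, 219, 222]]
(np.float32(170.0), np.float32(85.0)) (np.float32(431.0), np.float32(85.0)) [ 0.50224938 -0.12271105  0.1       ] [0.41462423 0.12478336 0.1       ] 109.49645887682573 25.0
```

```bash
python3 - <<'E'
from h import *
import pickle
f=pickle.load(open('f4.pkl','rb'))[2]
px=f['pixels'];bl,og=masks(px);h=cv2.cvtColor(px,cv2.COLOR_RGB2HSV).astype(int)
G=[]
for u in range(160,434,4):
    c=h[95:114,u]; ok=(c[:,1]<30) if u<394 else ((c[:,0]<20)&(c[:,1]>150))
    r=np.where(ok)[0]
    if len(r): G.append((u,95+r[0]-.5))
print(G)
p=np.array(G);k=np.polyfit(p[:,0],p[:,1],1)
res=abs(np.polyval(k,p[:,0])-p[:,1]);p=p[res<1.5];k=np.polyfit(p[:,0],p[:,1],1);print(k)
W=lambda u,v,z:onz(f,u,v,z)
P,Q=W(p[0,0],np.polyval(k,p[0,0]),.1),W(p[-1,0],np.polyval(k,p[-1,0]),.1)
print(P,Q,'ang',np.degrees(np.arctan2(*(Q-P)[1::-1])))
t=np.array(f['s']['ee_pos'][:2]);a=np.radians(109.5);n=np.array([np.cos(a+np.pi/2),np.sin(a+np.pi/2)])
print('blue edge dist',(W(288,114.5,.3463)[:2]-t)@n)
m=(P+Q)/2; an=np.arctan2(*(Q-P)[1::-1]);n2=np.array([-np.sin(an),np.cos(an)]);print('grey edge dist',(m[:2]-t)@n2)
# grey/orange corner end (right end of orange edge)
u=max(x[0] for x in G); e=W(u,np.polyval(k,u),.1); print('corner',e,'along',(e[:2]-t)@[np.cos(an),np.sin(an)])
E
```

```text
[(184, np.float64(103.5)), (188, np.float64(94.5)), (208, np.float64(111.5)), (212, np.float64(110.5)), (216, np.float64(109.5)), (220, np.float64(109.5)), (224, np.float64(109.5)), (228, np.float64(109.5)), (232, np.float64(109.5)), (236, np.float64(109.5)), (240, np.float64(109.5)), (244, np.float64(109.5)), (248, np.float64(109.5)), (252, np.float64(109.5)), (256, np.float64(108.5)), (260, np.float64(108.5)), (264, np.float64(108.5)), (268, np.float64(108.5)), (272, np.float64(108.5)), (276, np.float64(108.5)), (280, np.float64(108.5)), (284, np.float64(108.5)), (288, np.float64(108.5)), (292, np.float64(107.5)), (296, np.float64(107.5)), (300, np.float64(100.5)), (304, np.float64(107.5)), (308, np.float64(107.5)), (312, np.float64(107.5)), (316, np.float64(107.5)), (320, np.float64(107.5)), (324, np.float64(107.5)), (328, np.float64(106.5)), (332, np.float64(106.5)), (336, np.float64(106.5)), (340, np.float64(106.5)), (344, np.float64(106.5)), (348, np.float64(106.5)), (352, np.float64(106.5)), (356, np.float64(106.5)), (360, np.float64(106.5)), (364, np.float64(106.5)), (368, np.float64(106.5)), (372, np.float64(106.5)), (376, np.float64(105.5)), (380, np.float64(105.5)), (384, np.float64(105.5)), (388, np.float64(105.5)), (392, np.float64(105.5)), (396, np.float64(106.5)), (400, np.float64(105.5)), (404, np.float64(105.5)), (408, np.float64(105.5)), (412, np.float64(105.5)), (416, np.float64(105.5)), (420, np.float64(105.5)), (424, np.float64(105.5)), (432, np.float64(104.5))]
[-2.1967953e-02  1.1432657e+02]
[ 0.50992188 -0.07310835  0.1       ] [0.43173595 0.13374327 0.1       ] ang 110.70562835498045
blue edge dist 0.07709952499277073
grey edge dist 0.07799878510118806
corner [0.43173595 0.13374327 0.1       ] along 0.11366554328377479
```

play_rows --pt "-0.08 -0.03 -1 0 0 1.1" --pt "-0.08 -0.03 -3 0 0 1.1" --pt "-0.08 -0.03 -5 0 0 1.1" --pt "-0.08 -0.03 -7 0 0 1.1" --pt "-0.08 -0.03 -9 0 0 1.1" --pt "-0.08 -0.03 -10.5 0 0 1.1" --pt "-0.08 -0.03 -11.5 0 0 1.1" --pt "-0.08 -0.03 -12 0 0 1.1" --pt "-0.08 -0.03 -12 0 0 1.1" --pt "-0.08 -0.03 -12 0 0 1.1" --pt "-0.08 -0.03 -12 0 0 1.1"

```text
time: 9.22
ee_pos: [0.5449, 0.0548, 0.1885]
tcp_rot: [-0.562, 3.089, -0.0]
wrist_force: [0.5, -0.1, -3.5]
grip_width: 0.01
gripper_force: 30.0
```

```bash
python3 - <<'E'
from h import *
import pickle
F=[grab('scene'),grab('side'),grab('wrist')];pickle.dump(F,open('f5.pkl','wb'))
s=F[2]['s'];print(s['ee_pos'],s['tcp_rot'],s['wrist_force'],s['wrist_torque'])
b=cv2.resize(F[1]['pixels'][170:280,260:370],(400,400),interpolation=2);a=cv2.resize(F[0]['pixels'][140:260,280:400],(400,400),interpolation=2)
cv2.imwrite('pics/c5.png',np.hstack([a,b])[:,:,::-1])
E
```

```text
[0.54482931 0.05475801 0.18851157] [-5.61516089e-01  3.08931556e+00 -2.35283716e-04] [-0.39948866 -0.08719384 -3.37372638] [ 0.066832   -0.03923448  0.03590398]
```

View pics/c5.png

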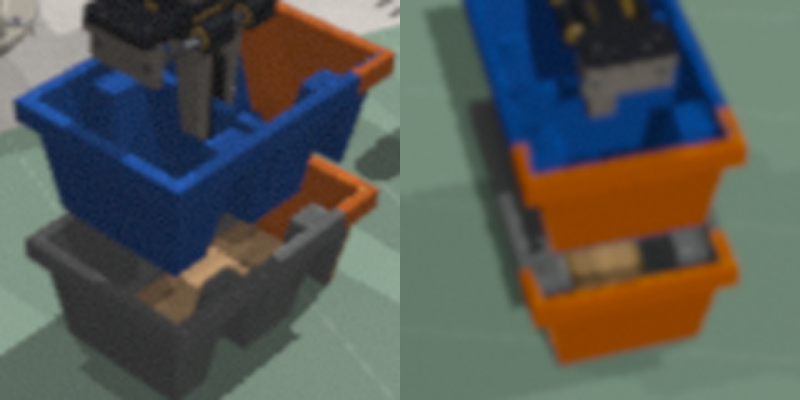

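The blue tote hangs about 27 mm above the grey rim, looking aligned. Next I compare matching corners in both views.

```bash
python3 - <<'E'
from h import *
import pickle
F=pickle.load(open('f5.pkl','rb'))
sa=lambda p:np.array(p)*120/400+[280,140]-.35
sb=lambda p:(np.array(p)-[400,0])*110/400+[260,170]-.35
zb=.2275
for n,f,t,B,G in(('left',F[0],sa,(18,97),(28,234)),('right',F[0],sa,(393,56),(377,187)),('sideL',F[1],sb,(513,148),(522,270)),('sideR',F[1],sb,(745,112),(738,236))):
    p=onz(f,*t(B),zb);q=onz(f,*t(G),.1);print(n,p[:2],q[:2],'g-b mm',(q-p)[:2]*1e3)
E
```

```text
left [ 0.51110237 -0.07594953] [ 0.50805723 -0.07420786] g-b mm [-3.04514204  1.74167344]
right [0.58015573 0.19110076] [0.57303549 0.19672619] g-b mm [-7.12023268  5.62542659]
sideL [0.59241988 0.15619405] [0.59052317 0.15538757] g-b mm [-1.89670526 -0.80647761]
sideR [0.43433504 0.10366805] [0.43188277 0.10516592] g-b mm [-2.45227676  1.49786963]
```

play_rows --pt "-0.15 0.1 0 0 0 0" --pt "-0.15 0.1 -1 0 0 0" --pt "-0.15 0.1 -2 0 0 0" --pt "-0.15 0.1 -2.7 0 0 0" --pt "-0.15 0.1 -3.3 0 0 0" --pt "-0.15 0.1 -3.9 0 0 0" --pt "-0.15 0.1 -4.4 0 0 0" --pt "-0.15 0.1 -4.4 0 0 0" --pt "-0.15 0.1 -4.4 0 0 0"

```text
time: 10.12
ee_pos: [0.5426, 0.0557, 0.1433]
tcp_rot: [0.562, -3.09, -0.0]
wrist_force: [0.1, 0.6, -3.0]
grip_width: 0.0098
gripper_force: 30.0
```

play_rows --pt "0 0 -0.4 0 0 0" --pt "0 0 -0.8 0 0 0" --pt "0 0 -1.2 0 0 0" --pt "0 0 -1.6 0 0 0" --pt "0 0 -2 0 0 0" --pt "0 0 -2 0 0 0" --pt "0 0 -2 0 0 0" --pt "0 0 -2 0 0 0"

```text
time: 10.78
ee_pos: [0.5428, 0.0557, 0.1236]
tcp_rot: [-0.562, 3.091, -0.0]
wrist_force: [-0.0, -0.4, -3.4]
grip_width: 0.0097
gripper_force: 30.0
```

play_rows --pt "0 0 -0.3 0 0 0" --pt "0 0 -0.6 0 0 0" --pt "0 0 -0.8 0 0 0" --pt "0 0 -1 0 0 0" --pt "0 0 -1 0 0 0" --pt "0 0 -1 0 0 0" --pt "0 0 -1 0 0 0"

```text
time: 11.37
ee_pos: [0.5427, 0.0557, 0.1135]
tcp_rot: [-0.562, 3.091, -0.0]
wrist_force: [0.8, -0.0, -3.6]
grip_width: 0.0094
gripper_force: 30.0
```

```bash
python3 - <<'E'
from h import *
import pickle
F=[grab('scene'),grab('side'),grab('wrist')];pickle.dump(F,open('f6.pkl','wb'))
s=F[2]['s'];print(s['ee_pos'],s['tcp_rot'],s['wrist_force'],s['wrist_torque'])
b=cv2.resize(F[1]['pixels'][170:280,260:370],(400,400),interpolation=2);a=cv2.resize(F[0]['pixels'][140:260,280:400],(400,400),interpolation=2)
cv2.imwrite('pics/c6.png',np.hstack([a,b])[:,:,::-1])
E
```

```text
[0.54271077 0.05567908 0.1135579 ] [-5.61778445e-01  3.09092692e+00 -5.95738734e-05] [ 1.82265261  0.66941938 -3.66343388] [ 0.07340309 -0.18340521  0.05132078]
```

View pics/c6.png

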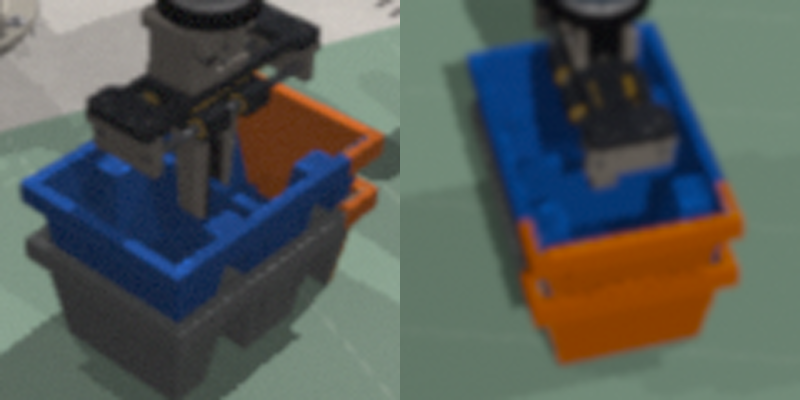

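Nested with centres about 52 mm apart and the ends matching. Now I'll feel downward in small steps; the free-hang force is about −3.4 N.

play_rows --pt "0 0 -0.1 0 0 0" --pt "0 0 -0.2 0 0 0" --pt "0 0 -0.3 0 0 0" --pt "0 0 -0.4 0 0 0" --pt "0 0 -0.4 0 0 0" --pt "0 0 -0.4 0 0 0"

```text
time: 12.02
ee_pos: [0.5427, 0.0557, 0.1095]
tcp_rot: [0.562, -3.091, -0.0]
wrist_force: [0.7, 0.3, -2.6]
grip_width: 0.0097
gripper_force: 30.0
```

play_rows --pt "0 0 -0.05 0 0 0" --pt "0 0 -0.1 0 0 0" --pt "0 0 -0.15 0 0 0" --pt "0 0 -0.2 0 0 0" --pt "0 0 -0.2 0 0 0" --pt "0 0 -0.2 0 0 0"

```text
time: 12.52
ee_pos: [0.5427, 0.0557, 0.1076]
tcp_rot: [-0.562, 3.091, 0.0]
wrist_force: [1.3, 0.5, -2.3]
grip_width: 0.0096
gripper_force: 30.0
```

play_rows --pt "0 0 -0.05 0 0 0" --pt "0 0 -0.1 0 0 0" --pt "0 0 -0.15 0 0 0" --pt "0 0 -0.2 0 0 0" --pt "0 0 -0.2 0 0 0" --pt "0 0 -0.2 0 0 0"

```text
time: 13.02
ee_pos: [0.5427, 0.0557, 0.1056]
tcp_rot: [-0.562, 3.091, -0.0]
wrist_force: [2.1, 1.0, -0.5]
grip_width: 0.0097
gripper_force: 30.0
```

play_rows --pt "0.05 0.02 0 0 0 0" --pt "0.05 0.02 -0.05 0 0 0" --pt "0.05 0.02 -0.1 0 0 0" --pt "0.05 0.02 -0.15 0 0 0" --pt "0.05 0.02 -0.15 0 0 0" --pt "0.05 0.02 -0.15 0 0 0"

```text
time: 13.52
ee_pos: [0.5431, 0.0559, 0.104]
tcp_rot: [0.562, -3.091, -0.0]
wrist_force: [1.7, -0.7, -0.5]
grip_width: 0.0095
gripper_force: 30.0
```

play_rows --pt "0 0 -0.05 0 0 0" --pt "0 0 -0.1 0 0 0" --pt "0 0 -0.1 0 0 0" --pt "0 0 -0.1 0 0 0"

```text
time: 13.85
ee_pos: [0.5432, 0.0559, 0.103]
tcp_rot: [0.562, -3.091, -0.0]
wrist_force: [0.5, 1.2, 0.2]
grip_width: 0.0098
gripper_force: 30.0
```

play_rows --pt "0 0 -0.05 0 0 0" --pt "0 0 -0.1 0 0 0" --pt "0 0 -0.1 0 0 0" --pt "0 0 -0.1 0 0 0"

```text
time: 14.18
ee_pos: [0.5432, 0.0559, 0.1021]
tcp_rot: [-0.562, 3.091, -0.0]
wrist_force: [0.0, 0.0, 0.0]
grip_width: 0.0102
gripper_force: 30.0
```

play_rows --pt "0 0 -0.05 0 0 0" --pt "0 0 -0.1 0 0 0" --pt "0 0 -0.1 0 0 0" --pt "0 0 -0.1 0 0 0"

```text
time: 14.52
ee_pos: [0.5432, 0.0559, 0.1011]
tcp_rot: [-0.562, 3.091, -0.0]
wrist_force: [1.1, 0.4, 1.4]
grip_width: 0.0097
gripper_force: 30.0
```

play_rows --pt "0 0 -0.05 0 0 0" --pt "0 0 -0.1 0 0 0" --pt "0 0 -0.1 0 0 0" --pt "0 0 -0.1 0 0 0"

```text
time: 14.85
ee_pos: [0.5432, 0.0559, 0.1001]
tcp_rot: [-0.562, 3.091, -0.0]
wrist_force: [1.0, 0.5, 0.5]
grip_width: 0.0096
gripper_force: 30.0
```

play_rows --pt "0 0 -0.05 0 0 0" --pt "0 0 -0.1 0 0 0" --pt "0 0 -0.1 0 0 0" --pt "0 0 -0.1 0 0 0"

```text
time: 15.18
ee_pos: [0.5433, 0.0559, 0.0991]
tcp_rot: [-0.562, 3.091, -0.0]
wrist_force: [0.8, -0.4, 0.9]
grip_width: 0.0096
gripper_force: 30.0
```

Sep ≈38 mm, still only binding. Continuing.

play_rows --pt "0 0 -0.05 0 0 0" --pt "0 0 -0.1 0 0 0" --pt "0 0 -0.1 0 0 0" --pt "0 0 -0.1 0 0 0"

```text
time: 15.52
ee_pos: [0.5432, 0.0559, 0.0981]
tcp_rot: [-0.562, 3.091, -0.0]
wrist_force: [1.6, -0.6, 2.9]
grip_width: 0.0098
gripper_force: 30.0
```

play_rows --pt "0 0 -0.05 0 0 0" --pt "0 0 -0.05 0 0 0" --pt "0 0 -0.05 0 0 0"

```text
time: 15.77
ee_pos: [0.5432, 0.0559, 0.0976]
tcp_rot: [0.562, -3.091, 0.0]
wrist_force: [0.5, -0.0, 1.2]
grip_width: 0.0097
gripper_force: 30.0
```

play_rows --pt "0 0 -0.05 0 0 0" --pt "0 0 -0.05 0 0 0" --pt "0 0 -0.05 0 0 0"

```text
time: 16.02
ee_pos: [0.5432, 0.0559, 0.0971]
tcp_rot: [-0.562, 3.091, 0.0]
wrist_force: [0.1, -0.1, 1.7]
grip_width: 0.0096
gripper_force: 30.0
```

play_rows --pt "0 0 -0.05 0 0 0" --pt "0 0 -0.05 0 0 0" --pt "0 0 -0.05 0 0 0"

```text
time: 16.27
ee_pos: [0.5432, 0.0559, 0.0966]
tcp_rot: [0.562, -3.091, 0.0]
wrist_force: [1.1, 0.6, 2.6]
grip_width: 0.0095
gripper_force: 30.0
```

play_rows --pt "0 0 -0.05 0 0 0" --pt "0 0 -0.05 0 0 0" --pt "0 0 -0.05 0 0 0"

```text
time: 16.52
ee_pos: [0.5432, 0.0559, 0.0961]
tcp_rot: [-0.562, 3.091, 0.0]
wrist_force: [0.2, -0.3, 1.5]
grip_width: 0.0093
gripper_force: 30.0
```

play_rows --pt "0 0 -0.05 0 0 0" --pt "0 0 -0.05 0 0 0" --pt "0 0 -0.05 0 0 0"

```text
time: 16.77
ee_pos: [0.5432, 0.0559, 0.0956]
tcp_rot: [-0.562, 3.091, -0.0]
wrist_force: [1.2, 0.6, 3.3]
grip_width: 0.0098
gripper_force: 30.0
```

play_rows --pt "0 0 -0.05 0 0 0" --pt "0 0 -0.05 0 0 0" --pt "0 0 -0.05 0 0 0"

```text
time: 17.02
ee_pos: [0.5432, 0.0559, 0.0951]
tcp_rot: [-0.562, 3.091, -0.0]
wrist_force: [1.3, 0.5, 3.2]
grip_width: 0.0097
gripper_force: 30.0
```

play_rows --pt "0 0 -0.05 0 0 0" --pt "0 0 -0.05 0 0 0" --pt "0 0 -0.05 0 0 0"

```text
time: 17.27
ee_pos: [0.5432, 0.0559, 0.0946]
tcp_rot: [-0.562, 3.091, -0.0]
wrist_force: [1.7, 0.1, 3.1]
grip_width: 0.0096
gripper_force: 30.0
```

play_rows --pt "0 0 -0.05 0 0 0" --pt "0 0 -0.05 0 0 0" --pt "0 0 -0.05 0 0 0"

```text
time: 17.52
ee_pos: [0.5432, 0.0559, 0.0941]
tcp_rot: [-0.562, 3.091, -0.0]
wrist_force: [1.6, 0.5, 4.0]
grip_width: 0.0098
gripper_force: 30.0
```

play_rows --pt "0 0 -0.05 0 0 0" --pt "0 0 -0.05 0 0 0" --pt "0 0 -0.05 0 0 0"

```text
time: 17.77
ee_pos: [0.5432, 0.0559, 0.0936]
tcp_rot: [0.562, -3.091, -0.0]
wrist_force: [1.8, 0.5, 3.2]
grip_width: 0.0099
gripper_force: 30.0
```

play_rows --pt "0 0 -0.05 0 0 0" --pt "0 0 -0.05 0 0 0" --pt "0 0 -0.05 0 0 0"

```text
time: 18.02
ee_pos: [0.5432, 0.0559, 0.0931]
tcp_rot: [-0.562, 3.091, -0.0]
wrist_force: [0.8, 0.1, 3.7]
grip_width: 0.0096
gripper_force: 30.0
```

play_rows --pt "0 0 -0.05 0 0 0" --pt "0 0 -0.05 0 0 0" --pt "0 0 -0.05 0 0 0"

```text
time: 18.27
ee_pos: [0.5432, 0.0559, 0.0926]
tcp_rot: [-0.562, 3.091, 0.0]
wrist_force: [0.9, 0.7, 5.4]
grip_width: 0.0098
gripper_force: 30.0
```

play_rows --pt "0 0 -0.05 0 0 0" --pt "0 0 -0.05 0 0 0" --pt "0 0 -0.05 0 0 0"

```text
time: 18.52
ee_pos: [0.5433, 0.056, 0.0924]
tcp_rot: [-0.562, 3.091, 0.0]
wrist_force: [-0.2, 0.9, 8.2]
grip_width: 0.0099
gripper_force: 30.0
```

Steep rise: it is on the pile. One small further press to seat it.

play_rows --pt "0 0 -0.03 0 0 0" --pt "0 0 -0.03 0 0 0" --pt "0 0 -0.03 0 0 0" --pt "0 0 -0.03 0 0 0"

```text
time: 18.85
ee_pos: [0.5433, 0.056, 0.0923]
tcp_rot: [-0.562, 3.091, 0.0]
wrist_force: [-1.0, 1.1, 10.4]
grip_width: 0.0096
gripper_force: 30.0
```

```bash
python3 - <<'E'
from h import *
s=env.sense();print(s['wrist_force'],s['wrist_torque'],s['ee_pos'])
E
```

```text
[-1.03371109  1.08767611 10.40592683] [0.28239126 0.10468793 0.09461666] [0.54331733 0.05598849 0.09231408]
```

play_rows --pt "0 0 0 0 0 0" --pt "0 0 0 0 0 0" --pt "0 0 0 0 0 0" --pt "0 0 0 0 0 0" --pt "0 0 0 0 0 0" --pt "0 0 0 0 0 0" --pt "0 0 0 0 0 0" --pt "0 0 0 0 0 0" --fingers 0.3

```text
time: 19.52
ee_pos: [0.5431, 0.0559, 0.0917]
tcp_rot: [0.562, -3.091, -0.0]
wrist_force: [-0.1, 0.7, -0.3]
grip_width: 0.0609
gripper_force: 0.0
```

play_rows --pt "0 0 0.5 0 0 0" --pt "0 0 1.5 0 0 0" --pt "0 0 3 0 0 0" --pt "0 0 5 0 0 0" --pt "0 0 8 0 0 0" --pt "0 0 11 0 0 0" --pt "0 0 14 0 0 0" --pt "0 0 17 0 0 0" --pt "1 0.5 20 0 0 0" --pt "3 1 23 0 0 0" --pt "5 1.9 25 0 0 0" --pt "5 1.9 25 0 0 0" --pt "5 1.9 25 0 0 0" --pt "5 1.9 25 0 0 0"

```text
time: 20.68
ee_pos: [0.592, 0.0747, 0.3411]
tcp_rot: [0.562, -3.089, 0.0]
wrist_force: [0.6, 0.2, -0.5]
grip_width: 0.0644
gripper_force: 0.0
```

```bash
python3 - <<'E'
from h import *
import pickle
F=[grab('scene'),grab('side'),grab('wrist')];pickle.dump(F,open('f7.pkl','wb'))
s=F[2]['s'];print(s['ee_pos'],s['tcp_rot'],s['wrist_force'])
f=F[2];bl,og=masks(f['pixels']);m=bl|og;m[250:]=0
try:
    q=quad(m);print(q.tolist())
    z=.182;w=np.array([onz(f,u,v,z-.05) for u,v in q]);print(w.mean(0),w.tolist())
except Exception as e:print(e)
b=cv2.resize(F[1]['pixels'][170:280,260:370],(300,300),interpolation=2);a=cv2.resize(F[0]['pixels'][150:260,280:390],(300,300),interpolation=2)
o=np.zeros((600,640,3),np.uint8);o[:300,:300]=a;o[:300,320:620]=b;o[300:,:480]=cv2.resize(F[2]['pixels'],(480,300))
cv2.imwrite('pics/c7.png',o[:,:,::-1])
E
```

```text
[0.59169451 0.07451736 0.34049419] [ 5.60966542e-01 -3.08836458e+00 -1.01260738e-04] [ 0.18263942 -0.24447364 -0.15549691]
[[437.78801575804755, 54.41822333169286], [424.77857756199893, 206.0], [218.14544815430168, 206.0], [204.0692552742481, 56.27006308481662]]
[0.54507815 0.05569008 0.132     ] [[0.43125507666288887, 0.13577796702329376, 0.132], [0.5768118270883351, 0.1909039878424629, 0.132], [0.6580006006906131, -0.02442711532614207, 0.132], [0.514245106643924, -0.07949450387195203, 0.132]]
```

View pics/c7.png

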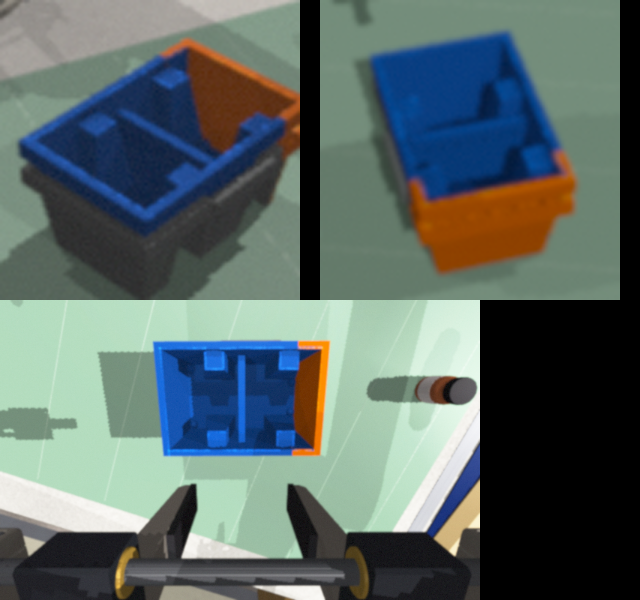

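The tote sits level and nested, orange ends together, with the rim at about 132 mm. That matches where the pressing force rose steeply.

```bash
python3 - <<'E'
from h import *
print(env.close_job())
E
```

```text
the job is handed in; nothing more can be done
None
```

I lifted the blue tote off, turned it half round, nested it in the grey one and pressed it down until the force rose steeply at about 31 mm between centres. I then released it and handed the job in; the wrist force peaked at about 10 N and no verdict was returned.

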